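# Clear the seal case, feel whether its cover is caught, and hold it open

### The arm

A 6-joint arm with a two-finger parallel gripper is mounted at the origin on a cart in front of the work surface, level with it; the furniture and walls round the work are solid. World frame = base frame: x ahead of the robot, y to its left, z up, the work surface at z = 0. Lengths are in m, angles in rad, forces in N, time in s.
With the tool pointing down it reaches from about 0.2 to 0.875 m from the base axis. Payload 3.4 kg.
Tool frame: the origin (TCP) lies between the finger pads, 19 mm behind the fingertips; this is the grasp point; x points along the fingers, y is the direction in which the jaws open and shut, and the axes are right-handed (so a half turn about x gives the same grasp; the last joint's range is limited). The gripper opens to 94 mm and grips with 3 to 60 N. Pads are 16 mm wide; open, the fingers measure 119 mm over their backs; the gripper's body (75 mm by 177 mm) begins 78 mm behind the grasp point.
Start: joints at [1.213, 0.276, 1.505, -0, 1.361, -0.121], TCP at [0.135, 0.559, 0.224] pointing down, gripper open.
Joint ranges: [-2.89, 2.89], [-0.75, 2.08], [0.22, 2.7], [-1.18, 4.32], [0.11, 2.71], [-2.7, 2.7]. Speed limits (rad/s): [2.57, 2.57, 3.14, 3.14, 3.14, 3.14].

### API

Orientations are given as a rotation vector (axis times angle).
In Python, from station import r gives the robot as it stands.
- The arm moves only by the shell command python3 -m jog 'ROWS'. ROWS is a JSON object of lists of equal length, an entry for each row: "rot": the turn, a rotation vector about the world's x, y, z in units of 5 degrees (1.0 is 5 degrees), a list of three; "dp": the shift along the world's x, y, z in units of 25 mm (1.0 is 25 mm), a list of three; "hand": the closure, from 0 (fully open) to 1 (shut). In form: {"rot": [[wx, wy, wz], ...], "dp": [[x, y, z], ...], "hand": [hand, ...]}. A call has 1 to 12 rows; each row is the pose to reach, as a shift and turn from the pose commanded when the call began; what a row does not reach only later rows make up. A row lasts 1/10 s, in which the tool goes at most 50 mm and 8.59 degrees, less where a joint would pass 70% of its speed; a pose out of reach is approached as far as the arm can. A call with a gripper value outside its range is refused whole. The fingers move at their own pace and stop on an object; the grip force is fixed at half the most. Time passes only in rows, so rows that repeat a pose let the fingers close. It gives the time, the measured TCP pose, the force and the opening at its end, in the units of the state.
- r.read_state(): the state, without advancing time (a new reading comes with each control period).
- r.snapshot(name): name is "scene" or "top"; returns the picture (384x512x3 uint8, red, green, blue); there is no depth.
- r.camera_info(name): a dict with "mtx" (3x3 intrinsics, pixels), "k1" (the pictures are not rectified: a ray, as slopes to the right and down, at radius r is drawn at 1 + k1 r^2 times it, then the intrinsics apply), "xyz" and "attitude" of the camera in the world. Camera axes: x right, y down, z forward; pixel columns grow to the right and rows downward; lengths in m; the calibration is good to about 2 mm. A picture is of the moment at which its call begins. camera_info takes no time and is no camera call.
- r.sign_off(): hands the job in, once; it reports no verdict.
Trained networks look in the newest picture that a camera, given by its name, has taken for a name from the list of things; names that differ only in an ending like _2 or _b are one class to them, and where a whole thing is asked for, a point or a joint stands for the part that bears it (a point fixed in the world has none). Each returns a list of dicts, best first, with "confidence" (0 to 1); they miss things now and then, are a little off and sometimes report something else, mostly with a low value. They report only what shows in the picture. A call takes as long as a camera call.
- r.look_for(camera, query): "box" ([left, top, right, bottom] as shares, 0 to 1, of the picture: columns of its width, rows of its height, round what is visible of it).
- r.silhouettes(camera, query): "region" (384x512 bool, what is visible of it) and "box" ([left, top, right, bottom] as shares, 0 to 1, of the picture: columns of its width, rows of its height, round what is visible of it).
The state is a dict: "time_s": time; "joint_pos": joint angles; "dq": joint speeds; "joint_torque": joint torques, N m; "ee_pos": TCP position; "tool_rot": TCP orientation; "contact_force": force on the tool from outside, world axes, zero at the start; "torque": the same for the moment, N m; "gripper_width": finger opening in m.
Only numpy, scipy, OpenCV 4.12 (cv2) and the standard library are available. Lean on these libraries where they do the work, as an engineer would, in place of code of your own. Each camera call takes 0.05 s, during which the arm holds its last target. There are 200 camera calls.

### The job

Lay the tweezers that lie on the blue case flat and lengthwise in the empty compartment of the grey tray, and let go of them. Then tug the case's cover up by its handle, before touching the black knob, to learn whether the catch holds it: if it is caught, give the knob a quarter turn and lift again, and if it comes freely, just go on. Finish while still holding the cover by its handle, at least half open (45 degrees) and still; leave the side cutters, the grease tin and the tape roll where they are.

Things in the scene. Friction and masses are not known exactly. Their poses are not given: they have to be found in the camera images.
- case: Blue case, 190 x 180 x 45 mm (its x, y, z), fixed. Origin: centre of its underside. The hinge of its cover runs along its y at x = +95 mm, z = 45 mm ; -x is its front. The cover is a 6 mm plate, 184 mm wide, its top face at z = 51 mm when shut. Inside, out of sight, a lip on the front wall can hold the catch's cross-bar.
- cover (a joint): Angle of the cover in rad, 0 shut, growing as its front edge rises; stops at 1.3. It weighs 0.35 kg and falls shut when let go at any angle. While caught it has play: it rises about 0.04 rad (4 mm at the handle), then stops firmly.
- cover_handle (a point): Middle of the handle's steel bar on the cover: round, 10 mm thick, along the case's y, free to grip over the middle 60 mm, its centre line 34 mm above the cover's top face and 101 mm from the hinge line. Axes are the cover's (those of the case when shut).
- knob_axis (a point): Point on the knob's axis at the cover's top face, 57 mm in front of the handle (the case's -x), 158 mm from the hinge line. The plain round black knob, 31 mm in diameter, stands from 6 to 27 mm above it (above a narrower neck); z points up the axis. Nothing on it shows how its hidden cross-bar stands.
- knob (a joint): How far the knob has been turned in rad, clockwise from above; 0 at the start, turns either way to 3.3 and stays where left (friction 0.05 Nm). The hidden cross-bar turns with it but starts at an unknown angle, so this does not tell whether it is caught. If caught, a turn of 1.4 to 1.6 either way frees the cover; the same again, or turning a free one, may catch it.
- tweezers: Steel tweezers, 14 x 120 x 10 mm, 20 g, lying flat on the cover between the handle and the hinge. Origin: centre of the underside; the length runs along y, z is up.
- tray: Grey tray on a black base, 160 x 130 x 33 mm, fixed. Origin: centre of its underside. A wall along x parts it into two compartments 152 x 59 mm, floor 19 mm above the bench top, 14 mm below the rim; the cutters lie in the -y one, the +y one is empty. Beware: glass walls meet at a steel post right of the bench at x 0.30, y 0.19 m, 40 mm square, 1.2 m tall; keep the arm left of it.
- compartment (a point): Centre of the floor of the empty compartment, 19 mm above the bench top; axes are the tray's: x along the compartment's length, z up.
- side_cutters: Side cutters with blue grips, 52 x 134 x 14 mm, lying in the other compartment. Origin: centre of the underside. A bystander.
- grease_tin: Flat round tin with a blue lid, 69 mm in diameter, 27 mm high. Origin: centre of the underside. A bystander.
- tape_clear: Roll of clear tape lying flat, 60 mm in diameter, 19 mm high. Origin: centre of the underside. A bystander.

How it is judged:
On the way, in this order (a step that is already met when the one before it is completed fails the run):
1. the tweezers lie released, flat and lengthwise in the empty compartment, the cover not yet lifted (x of tweezers in the frame of compartment between -0.022 and 0.022 m and y of tweezers in the frame of compartment between -0.026 and 0.026 m and z of tweezers in the frame of compartment below 0.004 m and angle between tweezers's own z axis and vertical below 0.12 rad and angle between the y axis of tweezers and the x axis of compartment, either way round below 0.45 rad and contact force between the fingers and tweezers below 0.1 N and value of joint cover below 0.008 rad), for 0.2 s.
2. the cover is tugged up by its handle (it rises by 0.012 rad or more) while the knob is still as it was (value of joint cover above 0.012 rad and contact force between the fingers and cover above 0.5 N and value of joint knob between -0.15 and 0.15 rad), for 0.05 s.
At the end, for the whole second after the job is handed in: The cover stands at 0.75 rad or more and still (under 0.08 rad/s), held by the fingers at its handle (TCP within 50 mm of the bar's middle, contact over 0.5 N); the tweezers lie flat on the floor of the empty compartment, within its walls and within 0.45 rad of its length (value of joint cover above 0.75 rad and velocity of joint cover between -0.08 and 0.08 rad/s and contact force between the fingers and cover above 0.5 N and distance between the grasp point and cover_handle below 0.05 m and x of tweezers in the frame of compartment between -0.022 and 0.022 m and y of tweezers in the frame of compartment between -0.026 and 0.026 m and z of tweezers in the frame of compartment below 0.004 m and angle between tweezers's own z axis and vertical below 0.12 rad and angle between the y axis of tweezers and the x axis of compartment, either way round below 0.45 rad); the arm keeps its last pose, push and grip.
It fails at once if a bystander is moved by more than 25 mm (distance of any of side_cutters, grease_tin, tape_clear from where it was at the start of the episode above 0.025 m).
It also fails if it takes over 61 s, if anything falls off the work surface, if the arm or the gripper's body presses on something with over 40 N, if the wrist force passes 120 N, or if a joint passes its speed limit or range.

## Working session

There is one attempt and no reset: what is moved stays moved. The work goes in short steps, Python scripts to look and compute and a shell command to move; the robot and the scene stay as the last step left them, time stands still between calls to the robot, and variables do not carry over. Pictures are saved under pics/ and viewed, about 8 in all and at most 12, crops included, and the job is handed in when it is done.

```bash
mkdir -p pics; ls; python3 - <<'E'
from station import r
import cv2,numpy as np
s=r.read_state();print({k:np.round(v,3).tolist() for k,v in s.items()})
for c in("scene","top"):
    print(c,r.camera_info(c))
    cv2.imwrite(f"pics/{c}0.png",cv2.cvtColor(r.snapshot(c),cv2.COLOR_RGB2BGR))
    for q in("case","cover_handle","knob_axis","tweezers","tray","side_cutters","grease_tin","tape_clear"):
        for d in r.silhouettes(c,q)[:2]:
            b=np.array(d["box"])*[512,384,512,384]
            m=d["region"];ys,xs=np.nonzero(m)
            print(c,q,round(d["confidence"],2),b.round(0).tolist(),len(xs), xs.mean().round(1),ys.mean().round(1))
E
```

```text
pics
{'time_s': 0.0, 'joint_pos': [1.213, 0.277, 1.506, -0.0, 1.361, -0.121], 'dq': [-0.001, -0.0, -0.001, -0.0, -0.0, -0.0], 'joint_torque': [0.002, -40.459, -23.723, 0.07, 0.035, -0.0], 'ee_pos': [0.135, 0.558, 0.223], 'tool_rot': [0.185, 1.563, -0.187], 'contact_force': [0.647, -0.746, -0.17], 'torque': [0.011, -0.038, 0.043], 'gripper_width': 0.094}
scene {'mtx': array([[380.67751902,   0.        , 257.10846987],
       [  0.        , 380.67751902, 188.62381325],
       [  0.        ,   0.        ,   1.        ]]), 'k1': -0.01898073605858666, 'xyz': array([0.12574195, 0.06508645, 0.78426735]), 'attitude': array([-2.40607441,  0.88592401, -0.25054055])}
scene case 0.6 [185.0, 143.0, 261.0, 222.0] 5670 224.4 185.3
scene cover_handle 0.75 [184.0, 144.0, 267.0, 216.0] 5006 224.2 180.8
scene knob_axis 0.58 [185.0, 145.0, 264.0, 214.0] 4926 224.2 180.8
scene tweezers 0.64 [203.0, 155.0, 243.0, 160.0] 190 220.7 156.9
scene tray 0.61 [183.0, 239.0, 262.0, 305.0] 3930 221.4 266.7
scene side_cutters 0.59 [190.0, 269.0, 257.0, 295.0] 658 219.8 281.7
scene side_cutters 0.56 [215.0, 185.0, 22
[... 277 characters left out ...]
956212387263, 'xyz': array([0.31202663, 0.4640204 , 0.92270863]), 'attitude': array([-2.1590737 ,  2.1838134 , -0.15516832])}
top case 0.57 [162.0, 148.0, 274.0, 259.0] 6749 218.7 203.9
top cover_handle 0.92 [161.0, 149.0, 278.0, 257.0] 6689 218.7 204.4
top knob_axis 0.83 [164.0, 146.0, 278.0, 264.0] 6870 219.2 204.3
top knob_axis 0.5 [276.0, 131.0, 302.0, 157.0] 725 287.0 144.5
top tweezers 0.63 [181.0, 199.0, 189.0, 210.0] 37 184.6 202.3
top tray 0.56 [249.0, 218.0, 335.0, 308.0] 3581 291.2 262.2
top side_cutters 0.77 [279.0, 246.0, 323.0, 302.0] 532 301.8 273.0
top grease_tin 0.88 [277.0, 130.0, 303.0, 157.0] 682 287.0 144.2
top tape_clear 0.97 [311.0, 159.0, 332.0, 181.0] 455 320.0 168.3
```

```bash
sleep 15; python3 -c "
import cv2,numpy as np
a=[cv2.imread(f'pics/{c}0.png') for c in('scene','top')]
cv2.imwrite('pics/a.png',cv2.resize(a[0],(800,600),interpolation=2));cv2.imwrite('pics/b.png',cv2.resize(a[1],(800,600),interpolation=2))"
```

```text
(no output)
```

View pics/a.png

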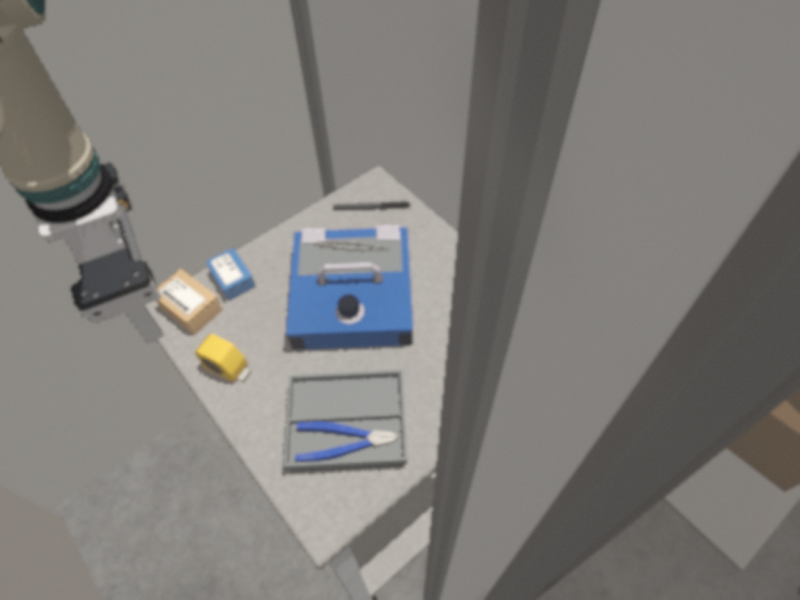

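View pics/b.png

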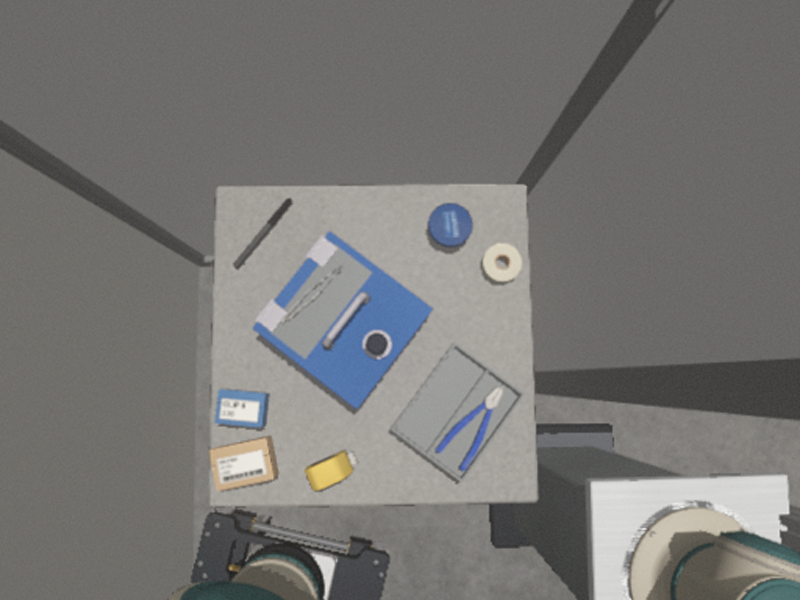

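The scene view shows the blue case centre right with the tweezers at about (352,247), handle bar (350,269) and knob (348,305), and the tray below with its cutters side away from the case. The top view (800 px) has the handle at (346,321), knob (377,343), tweezers (313,295), tray corners (455,346), (520,396), (458,481), (390,431), tin (450,225) and tape (502,263).

```bash
cat > h.py <<'E'
import numpy as np,cv2
from scipy.spatial.transform import Rotation as R
from scipy.optimize import least_squares
from station import r
CI={c:r.camera_info(c) for c in("scene","top")}
def proj(c,P):
    i=CI[c];q=(np.atleast_2d(P)-i["xyz"])@R.from_rotvec(i["attitude"]).as_matrix()
    s=q[:,:2]/q[:,2:];s=s*(1+i["k1"]*(s**2).sum(1,keepdims=True))
    return s@i["mtx"][:2,:2].T+i["mtx"][:2,2]
def unproj(c,uv,z):
    i=CI[c];d=(np.array(uv,float)-i["mtx"][:2,2])/i["mtx"][0,0];s=d.copy()
    for _ in range(9): s=d/(1+i["k1"]*(s**2).sum())
    w=R.from_rotvec(i["attitude"]).as_matrix()@[*s,1]
    return i["xyz"]+w*(z-i["xyz"][2])/w[2]
def pl(p,L):
    L=np.atleast_2d(L);c,s=np.cos(p[2]),np.sin(p[2])
    return np.c_[p[0]+c*L[:,0]-s*L[:,1],p[1]+s*L[:,0]+c*L[:,1],L[:,2]]
def fit(obs,p0):
    f=lambda p:np.concatenate([(proj(c,pl(p,L))[0]-uv) for c,L,uv in obs])
    o=least_squares(f,p0,loss="soft_l1");return o.x,o.fun.reshape(-1,2)
def pic(c): return cv2.cvtColor(r.snapshot(c),cv2.COLOR_RGB2BGR)
E
python3 - <<'E'
from h import *
k=.64
print("axes check",proj("top",[[.135,.558,.22]]),proj("scene",[[.135,.558,.22]]))
T=lambda u,v,z:unproj("top",(u*k,v*k),z).round(4)
for n,a in dict(handle=(346,321,.085),knob=(377,343,.078),tw=(313,295,.056),tin=(450,225,.027),tape=(502,263,.019),c1=(330,233,.045),c2=(432,309,.045),c3=(356,407,.045),c4=(255,326,.045),t1=(455,346,.033),t2=(520,396,.033),t3=(458,481,.033),t4=(390,431,.033)).items(): print(n,T(*a))
S=lambda u,v,z:unproj("scene",(u*k,v*k),z).round(4)
for n,a in dict(handle=(350,267,.085),knob=(348,300,.078),tw=(352,246,.056),t1=(292,375,.033),t2=(403,373,.033),t3=(404,466,.033),t4=(284,467,.033)).items(): print("S",n,S(*a))
E
```

```text
axes check [[197.15697313 342.22525053]] [[ 90.62165968 190.5297471 ]]
handle [0.392  0.5235 0.085 ]
knob [0.361  0.4803 0.078 ]
tw [0.4333 0.5736 0.056 ]
tin [0.5441 0.3678 0.027 ]
tape [0.4856 0.2878 0.019 ]
c1 [0.5284 0.5501 0.045 ]
c2 [0.4123 0.3993 0.045 ]
c3 [0.2705 0.5122 0.045 ]
c4 [0.3898 0.66   0.045 ]
t1 [0.3578 0.3651 0.033 ]
t2 [0.2824 0.2699 0.033 ]
t3 [0.1608 0.3649 0.033 ]
t4 [0.2344 0.4633 0.033 ]
S handle [0.3973 0.5235 0.085 ]
S knob [0.3621 0.483  0.078 ]
S tw [0.436  0.5732 0.056 ]
S t1 [0.2406 0.4601 0.033 ]
S t2 [0.3611 0.361  0.033 ]
S t3 [0.2768 0.2592 0.033 ]
S t4 [0.1587 0.358  0.033 ]
```

```bash
cat >> h.py <<'E'
def mark(img,c,P,col=(0,0,255)):
    for u,v in proj(c,P): cv2.circle(img,(int(round(u*8*3)),int(round(v*8*3))),8*3,col,-1,shift=3)
E
python3 - <<'E'
from h import *
k=.64;o=lambda c,L,u,v:(c,L,np.array([u*k,v*k]))
case=[o("top",[-6,0,85],346,321),o("top",[-63,0,78],377,343),o("top",[95,-90,45],330,233),o("top",[-95,-90,45],432,309),o("top",[-95,90,45],356,407),o("top",[95,90,45],255,326),o("scene",[-6,0,85],350,267),o("scene",[-63,0,78],348,300)]
case=[(c,np.array(L)/1e3,u) for c,L,u in case]
pc,res=fit(case,[.4,.53,.9]);print("case",pc.round(4),res.round(1).tolist())
C=[[80,65,33],[80,-65,33],[-80,-65,33],[-80,65,33]]
tr=[o("top",L,*u) for L,u in zip(C,[(455,346),(520,396),(458,481),(390,431)])]+[o("scene",L,*u) for L,u in zip(C,[(403,373),(404,466),(284,467),(292,375)])]
tr=[(c,np.array(L)/1e3,u) for c,L,u in tr]
pt,res=fit(tr,[.26,.36,-.67]);print("tray",pt.round(4),res.round(1).tolist())
comp=pl(pt,[0,.0315,.019])[0];print("comp",comp.round(4))
h=pl(pc,[-.006,0,.085])[0];kn=pl(pc,[-.063,0,.078])[0];print("handle",h.round(4),"knob",kn.round(4))
img=r.snapshot("top")[...,::-1].copy()
img=cv2.resize(img,None,fx=3,fy=3,interpolation=2)
P=lambda p,L:pl(p,np.array(L)/1e3)
def mk(c,P_,col):
    for u,v in proj(c,P_): cv2.circle(img,(int(u*3+1),int(v*3+1)),4,col,1)
mk("top",P(pc,[[95,90,51],[95,-90,45],[-95,-90,45],[-95,90,45],[-6,30,85],[-6,-30,85],[-63,0,78]]),(0,0,255))
mk("top",P(pt,C),(0,255,0));mk("top",[comp],(0,255,0))
tw=np.array([.4345,.5735,.056]);mk("top",[tw],(0,255,255))
cv2.imwrite("pics/c.png",img[420:960,450:1020])
E
```

```text
case [0.4    0.5299 0.901 ] [[-0.8, -2.0], [-0.1, 0.0], [0.7, -0.5], [-0.1, 0.3], [0.4, -0.0], [-0.1, 0.6], [-0.8, -0.2], [0.2, 1.0]]
tray [ 0.2588  0.3623 -0.6772] [[0.9, -1.8], [3.6, 0.8], [1.4, 2.2], [0.1, -1.2], [-0.3, -0.8], [0.6, -2.0], [-2.3, -0.5], [-2.1, -0.0]]
comp [0.2786 0.3869 0.019 ]
handle [0.3963 0.5252 0.085 ] knob [0.3609 0.4805 0.078 ]
```

View pics/c.png

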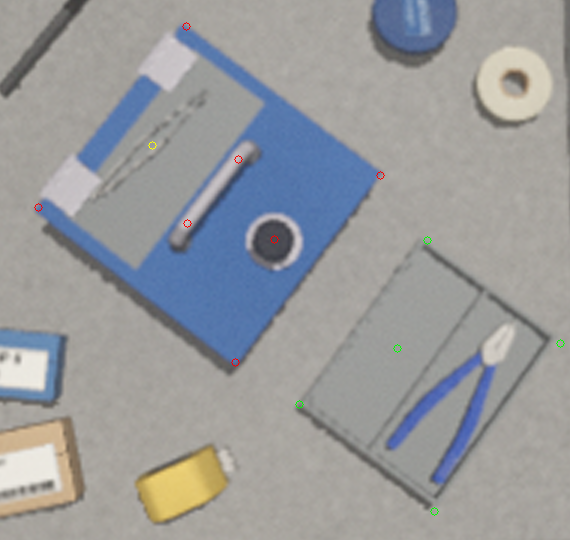

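The overlay fits to about 2 mm, apart from the tray's far corner (irrelevant); the compartment mark sits at its visual centre. The tweezers are turned about 9° from the bar, with their ends at crop (92,200) and (205,97).

```bash
cat >> h.py <<'E'
PC=np.array([.4,.5299,.901]);PT=np.array([.2588,.3623,-.6772])
HANDLE=pl(PC,[-.006,0,.085])[0];KNOB=pl(PC,[-.063,0,.078])[0];COMP=pl(PT,[0,.0315,.019])[0]
def tool():
    s=r.read_state();M=R.from_rotvec(s["tool_rot"]).as_matrix();return s,M
def rotto(ang):  # world rotvec (5deg units) to vertical tool with jaw axis at ang (mod pi), smaller turn
    s,M=tool();best=[]
    for a in(ang,ang+np.pi):
        y=[np.cos(a),np.sin(a),0];x=np.array([0,0,-1.]);z=np.cross(x,y)
        best.append((R.from_matrix(np.c_[x,y,z])*R.from_matrix(M.T)).as_rotvec()/np.deg2rad(5))
    return [b.round(2).tolist() for b in sorted(best,key=np.linalg.norm)]
def go(P): return ((np.array(P)-r.read_state()["ee_pos"])/.025).round(2).tolist()
E
python3 - <<'E'
from h import *
a=unproj("top",((92+450)/3-.3,(200+420)/3-.3),.056);b=unproj("top",((205+450)/3-.3,(97+420)/3-.3),.056)
c=(a+b)/2;th=np.arctan2(*(b-a)[1::-1])
print("tw ends",a,b,np.linalg.norm(a-b),"mid",c,"dir",th)
cs,sn=np.cos(PC[2]),np.sin(PC[2]);d=c[:2]-PC[:2];print("case frame",cs*d[0]+sn*d[1],-sn*d[0]+cs*d[1])
s,M=tool();print("toolaxes",M.round(3).tolist())
jaw=th+np.pi/2;print("jaw",jaw,"rot",rotto(jaw),"go",go([c[0],c[1],.16]))
print("case jaw yaw",PC[2],"tray turn dir",PT[2])
E
```

```text
tw ends [0.39358006 0.61863411 0.056     ] [0.47176943 0.53323138 0.056     ] 0.11578947830710208 mid [0.43267475 0.57593275 0.056     ] dir -0.8294632272049841
case frame 0.0563726278289747 0.0029630352454712884
toolaxes [[0.0, 0.235, 0.972], [0.0, 0.972, -0.235], [-1.0, 0.0, 0.0]]
jaw 0.7413330995899124 rot [[-0.0, 0.0, -6.79], [-0.0, -0.0, 29.21]] go [11.91, 0.68, -2.57]
case jaw yaw 0.901 tray turn dir -0.6772
```

```bash
python3 -m jog '{"rot":[[0,0,-6.8],[0,0,-6.8],[0,0,-6.8],[0,0,-6.8],[0,0,-6.8],[0,0,-6.8],[0,0,-6.8],[0,0,-6.8],[0,0,-6.8],[0,0,-6.8]],"dp":[[6,0.3,0],[6,0.3,0],[6,0.3,0],[12,0.7,-1],[12,0.7,-2.5],[12,0.7,-2.5],[12,0.7,-2.5],[12,0.7,-2.5],[12,0.7,-2.5],[12,0.7,-2.5]],"hand":[0.5,0.5,0.5,0.5,0.5,0.5,0.5,0.5,0.5,0.5]}'; python3 - <<'E'
from h import *
s,M=tool();print(s["ee_pos"],M[:,0].round(3),s["gripper_width"],rotto(.741)[0],go([.434,.5745,.074]))
for c,z in(("top",3),("scene",4)):
    i=cv2.resize(pic(c),None,fx=z,fy=z,interpolation=2);mark
    for p in ([.434,.5745,.056],s["ee_pos"]):
        u,v=proj(c,p)[0]*z;cv2.circle(i,(int(u),int(v)),4,(0,0,255),1)
    u,v=(proj(c,[.42,.55,.1])[0]*z).astype(int);cv2.imwrite(f"pics/d_{c}.png",i[max(v-250,0):v+250,max(u-200,0):u+200])
a,b=[cv2.imread(f"pics/d_{c}.png") for c in("top","scene")];h=min(len(a),len(b));cv2.imwrite("pics/d.png",np.hstack([a[:h],b[:h]]))
E
```

```text
time_s: 1.95
ee_pos: [0.4333, 0.5772, 0.1635]
tool_rot: [0.649, 1.472, -0.646]
contact_force: [-1.0, 0.5, -0.8]
gripper_width: 0.047
[0.43333467 0.57723208 0.16347874] [ 0.001  0.002 -1.   ] 0.04700419378735104 [-0.02, 0.01, -0.01] [0.03, -0.11, -3.58]
```

View pics/d.png

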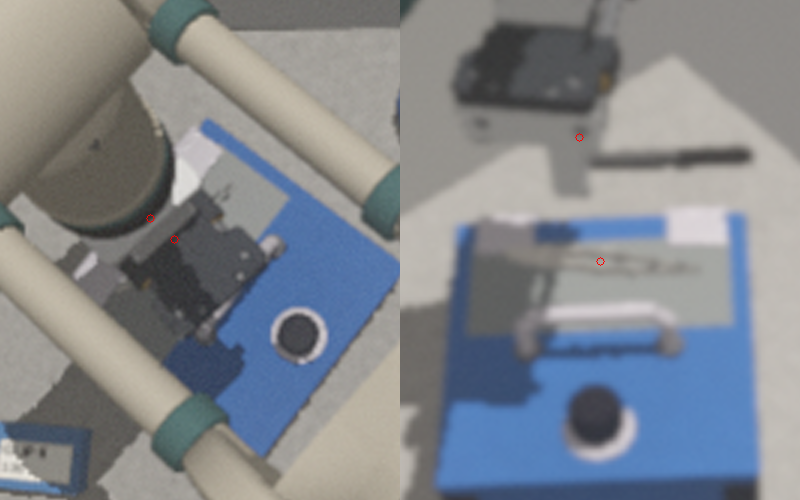

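The scene crop (right half) shows the tweezers from about (500,255) to (700,268), and my mark at (600,262) is on their middle. The gripper hangs above, aligned, so I go down.

```bash
python3 -m jog '{"rot":[[0,0,0],[0,0,0],[0,0,0],[0,0,0],[0,0,0],[0,0,0]],"dp":[[0,-0.1,-1],[0,-0.1,-2],[0,-0.1,-3],[0,-0.1,-3.45],[0,-0.1,-3.55],[0,-0.1,-3.55]],"hand":[0.5,0.5,0.5,0.5,0.5,0.5]}';python3 - <<'E'
from h import *
q=[r.read_state()["ee_pos"]];
for _ in range(2): r.snapshot("scene");q.append(r.read_state()["ee_pos"])
print(np.round(q,4))
E
```

```text
time_s: 2.65
ee_pos: [0.4348, 0.5745, 0.0739]
tool_rot: [0.649, 1.471, -0.647]
contact_force: [-0.6, 0.0, 0.7]
gripper_width: 0.047
[[0.4348 0.5745 0.0739]
 [0.4352 0.5748 0.0746]
 [0.4354 0.5749 0.0748]]
```

```bash
python3 -m jog '{"rot":[[0,0,0],[0,0,0],[0,0,0],[0,0,0],[0,0,0],[0,0,0],[0,0,0],[0,0,0]],"dp":[[0,0,-0.12],[0,0,-0.12],[0,0,-0.12],[0,0,-0.12],[0,0,-0.12],[0,0,-0.12],[0,0,-0.12],[0,0,-0.12]],"hand":[0.5,0.5,1,1,1,1,1,1]}'; python3 -m jog '{"rot":[[0,0,0],[0,0,0],[0,0,0],[0,0,0],[0,0,0]],"dp":[[0,0,0.5],[0,0,1],[0,0,2.5],[0,0,4],[0,0,4]],"hand":[1,1,1,1,1]}';python3 - <<'E'
from h import *
print(rotto(PT[2]+np.pi/2),go([*COMP[:2],.12]),COMP, r.read_state()["joint_pos"])
i=pic("scene");u,v=proj("scene",[.42,.55,.1])[0].astype(int)
cv2.imwrite("pics/e.png",cv2.resize(i[v-80:v+60,u-70:u+70],None,fx=4,fy=4,interpolation=2))
E
```

```text
time_s: 3.55
ee_pos: [0.435, 0.574, 0.0701]
tool_rot: [0.649, 1.472, -0.648]
contact_force: [-0.1, -0.2, 1.2]
gripper_width: 0.013
time_s: 4.05
ee_pos: [0.4375, 0.5769, 0.1783]
tool_rot: [0.659, 1.467, -0.638]
contact_force: [1.1, 0.1, 0.1]
gripper_width: 0.0131
[[-0.13, 0.1, 1.75], [0.15, 0.19, -34.25]] [-6.36, -7.6, -2.33] [0.27853832 0.3868489  0.019     ] [8.25990320e-01 5.18021499e-01 1.23093419e+00 6.50515742e-05
 1.37879419e+00 8.53166467e-02]
```

View pics/e.png

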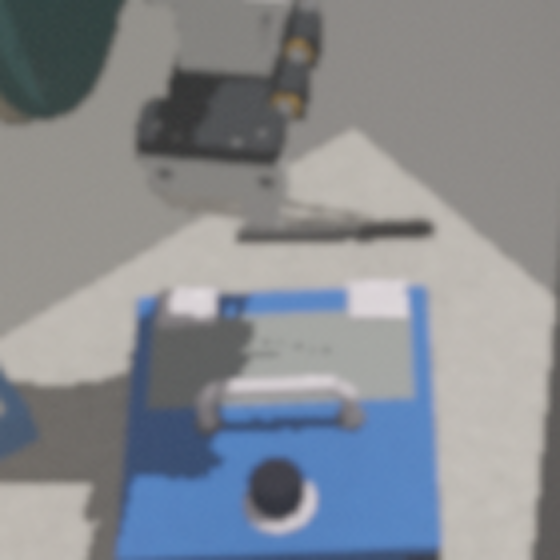

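The fingers are at 13 mm with the tweezers between them, and they no longer lie on the cover (only a shadow at (290,347)). I move over the compartment.

```bash
python3 -m jog '{"rot":[[0,0,0],[0,0,0.5],[0,0,1],[0,0,1.5],[0,0,1.75],[0,0,1.75],[0,0,1.75],[0,0,1.75],[0,0,1.75],[0,0,1.75],[0,0,1.75]],"dp":[[-0.5,-0.6,0],[-1.5,-1.8,0],[-2.5,-3,0],[-3.5,-4.2,0],[-4.5,-5.4,0],[-5.4,-6.5,0],[-6,-7.2,0],[-6.36,-7.6,0],[-6.36,-7.6,-1.5],[-6.36,-7.6,-3],[-6.36,-7.6,-3]],"hand":[1,1,1,1,1,1,1,1,1,1,1]}';python3 - <<'E'
from h import *
r.snapshot("top")
print(rotto(PT[2]+np.pi/2)[0],go([*COMP[:2],.041]),r.read_state()["ee_pos"])
i=pic("scene");z=5
i=cv2.resize(i,None,fx=z,fy=z,interpolation=2)
for p in(COMP,*pl(PT,[[-.06,.0315,.09],[.06,.0315,.09]])):
    u,v=proj("scene",p)[0]*z;cv2.circle(i,(int(u),int(v)),5,(0,0,255),1)
u,v=(proj("scene",COMP)[0]*z).astype(int)
cv2.imwrite("pics/f.png",i[v-320:v+230,u-300:u+300])
E
```

```text
time_s: 5.2
ee_pos: [0.2734, 0.3813, 0.0913]
tool_rot: [0.524, 1.509, -0.538]
contact_force: [-0.5, 0.5, -0.2]
gripper_width: 0.0129
[0.04, -0.04, 0.0] [0.15, 0.16, -2.1] [0.27479982 0.38284057 0.09339297]
```

View pics/f.png

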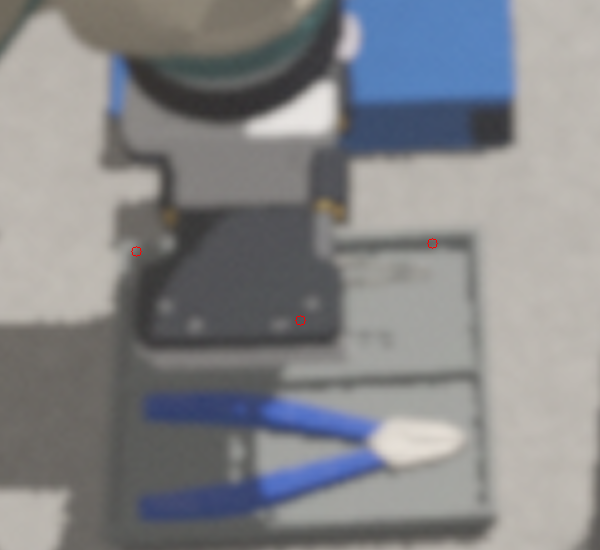

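The tweezers' right end shows at about (430,270), close to where the mark (432,243) predicts it once the 5 mm offset is made up. I go down.

```bash
python3 -m jog '{"rot":[[0,0,0],[0,0,0],[0,0,0],[0,0,0],[0,0,0],[0,0,0],[0,0,0]],"dp":[[0.15,0.16,0],[0.15,0.16,-0.6],[0.15,0.16,-1.2],[0.15,0.16,-1.7],[0.15,0.16,-1.95],[0.15,0.16,-2.05],[0.15,0.16,-2.05]],"hand":[1,1,1,1,1,1,1]}';python3 - <<'E'
from h import *
r.snapshot("top");s=r.read_state();print(go([*COMP[:2],.0385]),s["ee_pos"],s["contact_force"])
E
```

```text
time_s: 6.0
ee_pos: [0.2803, 0.3886, 0.0444]
tool_rot: [0.531, 1.504, -0.529]
contact_force: [0.9, 0.2, -0.9]
gripper_width: 0.013
[-0.07, -0.07, -0.24] [0.28026363 0.3886468  0.0445153 ] [-0.15375838  0.33606271  0.44007875]
```

```bash
python3 -m jog '{"rot":[[0,0,0],[0,0,0],[0,0,0],[0,0,0],[0,0,0]],"dp":[[-0.07,-0.07,-0.08],[-0.07,-0.07,-0.13],[-0.07,-0.07,-0.17],[-0.07,-0.07,-0.2],[-0.07,-0.07,-0.2]],"hand":[1,1,1,1,1]}';python3 - <<'E'
from h import *
r.snapshot("top");s=r.read_state();print(go([*COMP[:2],.0385]),s["ee_pos"],s["contact_force"])
E
```

```text
time_s: 6.55
ee_pos: [0.2779, 0.3862, 0.0387]
tool_rot: [0.53, 1.505, -0.53]
contact_force: [0.2, -0.1, -0.5]
gripper_width: 0.0128
[0.03, 0.02, -0.01] [0.27791233 0.3862262  0.03876366] [ 0.18366612 -0.38889604  0.32798107]
```

```bash
python3 -m jog '{"rot":[[0,0,0],[0,0,0],[0,0,0],[0,0,0],[0,0,0],[0,0,0],[0,0,0],[0,0,0],[0,0,0]],"dp":[[0,0,0],[0,0,0],[0,0,0],[0,0,0],[0,0,0.5],[0,0,1.5],[0,0,3],[0,0,4.5],[0,0,4.5]],"hand":[0.72,0.72,0.72,0.72,0.72,0.72,0.72,0.72,0.72]}'
python3 -m jog '{"rot":[[0,0,0],[0,0,0],[0,0,0],[0,0,0],[0,0,0]],"dp":[[0.8,1,0.3],[1.6,2,0.6],[2.4,3,0.6],[3.2,4,0.6],[3.2,4,0.6]],"hand":[0.72,0.72,0.6,0.5,0.5]}'
python3 - <<'E'
from h import *
z=5;i=cv2.resize(pic("scene"),None,fx=z,fy=z,interpolation=2)
for p in pl(PT,[[-.06,.0315,.022],[.06,.0315,.022],[0,.0315,.022]]):
    u,v=proj("scene",p)[0]*z;cv2.circle(i,(int(u),int(v)),5,(0,0,255),1)
u,v=(proj("scene",COMP)[0]*z).astype(int)
cv2.imwrite("pics/g.png",i[v-320:v+230,u-300:u+300])
for d in r.silhouettes("scene","tweezers")[:2]:
    ys,xs=np.nonzero(d["region"]);print(d["confidence"],unproj("scene",(xs.mean(),ys.mean()),.022),xs.min(),xs.max(),len(xs))
s,M=tool();print("rot",rotto(PC[2]),"go",go([*HANDLE[:2],.15]),s["joint_pos"].round(2),HANDLE)
E
```

```text
time_s: 7.5
ee_pos: [0.2804, 0.3889, 0.156]
tool_rot: [0.538, 1.501, -0.522]
contact_force: [1.0, -0.1, -0.3]
gripper_width: 0.0264
time_s: 8.0
ee_pos: [0.3603, 0.4888, 0.1647]
tool_rot: [0.532, 1.504, -0.529]
contact_force: [0.2, -0.6, -0.6]
gripper_width: 0.0457
0.69 [0.26221991 0.40225297 0.022     ] 195 245 103
rot [[0.03, -0.02, 0.09], [-0.04, -0.04, -35.91]] go [1.56, 1.58, -0.59] [ 0.82  0.36  1.54 -0.    1.25 -0.07] [0.39627504 0.52519631 0.085     ]
```

View pics/g.png

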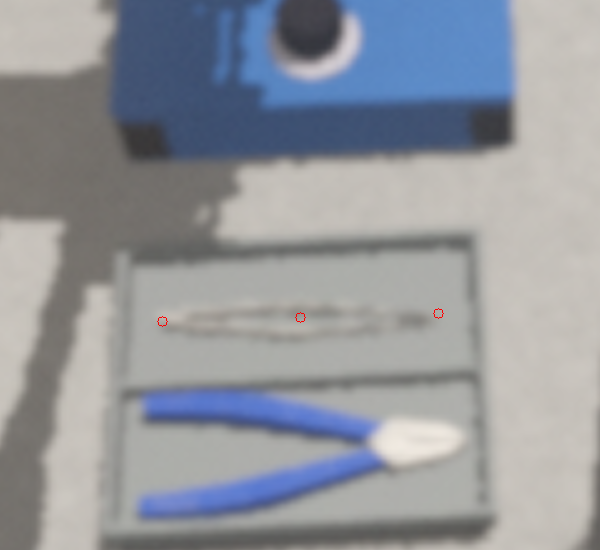

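The tweezers lie flat on the floor of the compartment, between the end marks (162,321) and (438,313), centred and aligned. Next I grip the handle.

```bash
python3 -m jog '{"rot":[[0,0,0.1],[0,0,0.1],[0,0,0.1],[0,0,0.1],[0,0,0.1],[0,0,0.1],[0,0,0.1]],"dp":[[0.8,0.8,0],[1.47,1.5,0],[1.47,1.5,-0.6],[1.47,1.5,-1.5],[1.47,1.5,-2.4],[1.47,1.5,-2.8],[1.47,1.5,-2.8]],"hand":[0.5,0.5,0.5,0.5,0.5,0.5,0.5]}';python3 - <<'E'
from h import *
r.snapshot("top");s=r.read_state();print(go(HANDLE),s["ee_pos"],s["contact_force"])
E
```

```text
time_s: 8.8
ee_pos: [0.3931, 0.522, 0.0946]
tool_rot: [0.52, 1.508, -0.527]
contact_force: [-0.3, -0.7, 0.3]
gripper_width: 0.047
[0.09, 0.09, -0.44] [0.39393385 0.52294377 0.09602464] [-0.73649337  0.33651381 -0.10690164]
```

```bash
python3 -m jog '{"rot":[[0,0,0],[0,0,0],[0,0,0],[0,0,0],[0,0,0],[0,0,0],[0,0,0],[0,0,0]],"dp":[[0.05,0.05,-0.2],[0.05,0.05,-0.4],[0.05,0.05,-0.4],[0.05,0.05,-0.4],[0.05,0.05,-0.4],[0.05,0.05,-0.4],[0.05,0.05,-0.4],[0.05,0.05,-0.4]],"hand":[0.5,0.5,0.5,1,1,1,1,1]}';python3 - <<'E'
from h import *
r.snapshot("top");s=r.read_state();print(s["ee_pos"],s["contact_force"],s["gripper_width"])
E
```

```text
time_s: 9.65
ee_pos: [0.3966, 0.5259, 0.0865]
tool_rot: [0.526, 1.506, -0.521]
contact_force: [3.8, 5.8, -4.6]
gripper_width: 0.0105
[0.39690608 0.52625379 0.0864931 ] [ 3.25382997  2.98027048 -2.43934694] 0.008832142076967179
```

```bash
python3 -m jog '{"rot":[[0,0,0],[0,0,0],[0,0,0],[0,0,0],[0,0,0]],"dp":[[0,0,0.08],[0,0,0.16],[0.01,0.01,0.24],[0.01,0.01,0.24],[0.01,0.01,0.24]],"hand":[1,1,1,1,1]}';python3 - <<'E'
from h import *
for _ in range(3):
    r.snapshot("top");s=r.read_state();print(s["ee_pos"].round(4),s["contact_force"].round(1),s["gripper_width"].round(4))
E
```

```text
time_s: 10.2
ee_pos: [0.3978, 0.5273, 0.0902]
tool_rot: [0.527, 1.505, -0.52]
contact_force: [5.5, 6.9, -14.1]
gripper_width: 0.0085Traceback (most recent call last):
  File "<stdin>", line 3, in <module>
AttributeError: 'float' object has no attribute 'round'
```

```bash
python3 -m jog '{"rot":[[0,0,0],[0,0,0],[0,0,0],[0,0,0]],"dp":[[0,0,0.06],[0.01,0.01,0.12],[0.01,0.01,0.12],[0.01,0.01,0.12]],"hand":[1,1,1,1]}';python3 - <<'E'
from h import *
for _ in range(2):
    r.snapshot("top");s=r.read_state();print(s["ee_pos"].round(4),s["contact_force"].round(1),s["gripper_width"])
E
```

```text
time_s: 10.65
ee_pos: [0.3978, 0.5273, 0.0904]
tool_rot: [0.525, 1.506, -0.522]
contact_force: [7.5, 9.9, -24.4]
gripper_width: 0.0089
[0.3978 0.5273 0.0904] [  8.    9.8 -25.6] 0.00925101326920506
[0.3978 0.5273 0.0903] [  8.    9.1 -25.4] 0.00910109320248248
```

Caught: the cover stopped firmly after about 4 mm, at 25 N. I lower it, let go and go to the knob.

```bash
python3 -m jog '{"rot":[[0,0,0],[0,0,0],[0,0,0],[0,0,0],[0,0,0],[0,0,0],[0,0,0],[0,0,0],[0,0,0],[0,0,0],[0,0,0]],"dp":[[0,0,-0.12],[0,0,-0.24],[0,0,-0.36],[0,0,-0.36],[0,0,-0.36],[0,0,-0.36],[0,0,-0.36],[0,0,0.5],[0,0,1.4],[0,0,1.4],[0,0,1.4]],"hand":[1,1,1,1,0.45,0.45,0.45,0.45,0.45,0.45,0.45]}';python3 - <<'E'
from h import *
r.snapshot("top");s=r.read_state();print(go([.3612,.481,.077]),s["ee_pos"].round(4),s["contact_force"].round(1),s["gripper_width"],s["joint_pos"].round(2))
E
```

```text
time_s: 11.85
ee_pos: [0.3962, 0.5252, 0.1304]
tool_rot: [0.523, 1.507, -0.523]
contact_force: [-0.9, 0.1, 0.0]
gripper_width: 0.0515
[-1.38, -1.75, -2.1] [0.3958 0.5248 0.1295] [-0.1  0.2 -0.2] 0.05128847781361363 [ 0.82  0.46  1.46 -0.    1.22 -0.08]
```

```bash
python3 -m jog '{"rot":[[0,0,0],[0,0,0],[0,0,0],[0,0,0],[0,0,0],[0,0,0],[0,0,0],[0,0,0]],"dp":[[-0.7,-0.9,0],[-1.39,-1.76,0],[-1.39,-1.76,0],[-1.39,-1.76,-0.6],[-1.39,-1.76,-1.2],[-1.39,-1.76,-1.7],[-1.39,-1.76,-1.8],[-1.39,-1.76,-1.8]],"hand":[0.45,0.45,0.45,0.45,0.45,0.45,0.45,0.45]}';python3 - <<'E'
from h import *
r.snapshot("top");s=r.read_state();print(go([.3612,.481,.077]),s["ee_pos"].round(4),s["contact_force"].round(1),s["gripper_width"],s["joint_pos"].round(2))
E
```

```text
time_s: 12.7
ee_pos: [0.3615, 0.4814, 0.0843]
tool_rot: [0.522, 1.507, -0.525]
contact_force: [-1.3, -0.7, 0.7]
gripper_width: 0.0516
[-0.03, -0.03, -0.32] [0.3619 0.4817 0.085 ] [-1.4  0.1  0.6] 0.05173305531618899 [ 0.81  0.42  1.65  0.    1.07 -0.09]
```

```bash
python3 -m jog '{"rot":[[0,0,0],[0,0,0],[0,0,0],[0,0,0],[0,0,0],[0,0,0],[0,0,0]],"dp":[[-0.02,-0.02,-0.3],[-0.02,-0.02,-0.3],[-0.02,-0.02,-0.3],[-0.02,-0.02,-0.3],[-0.02,-0.02,-0.3],[-0.02,-0.02,-0.3],[-0.02,-0.02,-0.3]],"hand":[0.45,0.45,1,1,1,1,1]}';python3 - <<'E'
from h import *
r.snapshot("top");s=r.read_state();print(s["ee_pos"].round(4),s["contact_force"].round(1),s["gripper_width"])
E
```

```text
time_s: 13.45
ee_pos: [0.3616, 0.4815, 0.0781]
tool_rot: [0.525, 1.506, -0.522]
contact_force: [1.1, 0.8, 0.3]
gripper_width: 0.03
[0.3616 0.4815 0.0781] [ 1.4  2.  -0. ] 0.03026228211929148
```

```bash
python3 -m jog '{"rot":[[0,0,-1.5],[0,0,-3],[0,0,-4.5],[0,0,-6],[0,0,-7.5],[0,0,-9],[0,0,-10.5],[0,0,-12],[0,0,-13.5],[0,0,-15],[0,0,-16.5],[0,0,-17.2]],"dp":[[0,0,0],[0,0,0],[0,0,0],[0,0,0],[0,0,0],[0,0,0],[0,0,0],[0,0,0],[0,0,0],[0,0,0],[0,0,0],[0,0,0]],"hand":[1,1,1,1,1,1,1,1,1,1,1,1]}';python3 - <<'E'
from h import *
for _ in range(3):
    r.snapshot("top");s,M=tool();print(s["ee_pos"].round(4),s["contact_force"].round(1),s["torque"].round(2),s["gripper_width"],np.arctan2(M[1,1],M[0,1]))
E
```

```text
time_s: 14.7
ee_pos: [0.3601, 0.4812, 0.0781]
tool_rot: [1.637, 0.862, -1.639]
contact_force: [-2.6, 1.9, 2.0]
gripper_width: 0.03
[0.3601 0.4812 0.0781] [-2.2  1.6  1.2] [ 0.17  0.6  -0.03] 0.03028427785186487 -0.6034416756776942
[0.3602 0.4812 0.0781] [-3.2  0.9  3.3] [ 0.13  0.59 -0.01] 0.02989089948207664 -0.5991833296019491
[0.3602 0.4812 0.0781] [-3.3  1.3  3.8] [ 0.24  0.74 -0.06] 0.030420537841755864 -0.5981253164360565
```

Turned by about 1.50 rad. I let go, rise, turn back and return to the handle.

```bash
python3 -m jog '{"rot":[[0,0,0],[0,0,0],[0,0,0],[0,0,0],[0,0,0],[0,0,0]],"dp":[[0,0,0],[0,0,0],[0,0,0],[0,0,0.8],[0,0,2],[0,0,2]],"hand":[0.5,0.5,0.5,0.5,0.5,0.5]}';python3 -m jog '{"rot":[[0,0,1.6],[0,0,3.2],[0,0,4.8],[0,0,6.4],[0,0,8],[0,0,9.6],[0,0,11.2],[0,0,12.8],[0,0,14.4],[0,0,16],[0,0,17.2],[0,0,17.2]],"dp":[[0.7,0.9,0],[1.39,1.76,0],[1.39,1.76,0],[1.39,1.76,0],[1.39,1.76,0],[1.39,1.76,0],[1.39,1.76,0],[1.39,1.76,0],[1.39,1.76,0],[1.39,1.76,0],[1.39,1.76,0],[1.39,1.76,0]],"hand":[0.5,0.5,0.5,0.5,0.5,0.5,0.5,0.5,0.5,0.5,0.5,0.5]}';python3 - <<'E'
from h import *
r.snapshot("top");s,M=tool();print(go([.3966,.5258,.086]),s["ee_pos"].round(4),s["contact_force"].round(1),rotto(.901)[0],s["joint_pos"].round(2))
E
```

```text
time_s: 15.45
ee_pos: [0.3634, 0.4828, 0.1313]
tool_rot: [1.643, 0.866, -1.629]
contact_force: [0.2, 0.5, -0.1]
gripper_width: 0.0471
time_s: 16.65
ee_pos: [0.3958, 0.5244, 0.1266]
tool_rot: [0.522, 1.507, -0.525]
contact_force: [-0.3, -0.5, -0.1]
gripper_width: 0.0468
[0.03, 0.05, -1.63] [0.3958 0.5245 0.1267] [0.1 0.7 0.5] [0.01, -0.01, 0.01] [ 0.82  0.46  1.46 -0.    1.22 -0.08]
```

```bash
python3 -m jog '{"rot":[[0,0,0],[0,0,0],[0,0,0],[0,0,0],[0,0,0],[0,0,0],[0,0,0],[0,0,0],[0,0,0],[0,0,0]],"dp":[[0.05,0.06,-0.5],[0.05,0.06,-1],[0.05,0.06,-1.5],[0.05,0.06,-1.67],[0.05,0.06,-1.67],[0.05,0.06,-1.67],[0.05,0.06,-1.67],[0.05,0.06,-1.67],[0.05,0.06,-1.67],[0.05,0.06,-1.67]],"hand":[0.5,0.5,0.5,0.5,0.5,1,1,1,1,1]}';python3 -m jog '{"rot":[[0,0,0],[0,0,0],[0,0,0],[0,0,0],[0,0,0],[0,0,0]],"dp":[[0,0,0.08],[0.01,0.01,0.16],[0.02,0.03,0.24],[0.04,0.05,0.32],[0.04,0.05,0.32],[0.04,0.05,0.32]],"hand":[1,1,1,1,1,1]}'
python3 - <<'E'
from h import *
r.snapshot("top");s,M=tool();print(s["ee_pos"].round(4),s["contact_force"].round(1),s["gripper_width"])
u=np.array([np.cos(.901),np.sin(.901)])
for t in np.arange(.1,1.01,.1):
    dx=-.101*np.cos(t)+.04*np.sin(t)+.101;dz=.101*np.sin(t)+.04*np.cos(t)-.04
    print(round(t,2),(dx*u/.025).round(2),round(dz/.025,2))
E
```

```text
time_s: 17.7
ee_pos: [0.3972, 0.5265, 0.0864]
tool_rot: [0.524, 1.506, -0.523]
contact_force: [-2.8, -1.5, 0.9]
gripper_width: 0.0105
time_s: 18.3
ee_pos: [0.3989, 0.5287, 0.0937]
tool_rot: [0.525, 1.506, -0.522]
contact_force: [3.1, 4.1, -8.5]
gripper_width: 0.009
[0.3989 0.5286 0.0937] [ 3.6  3.5 -8.4] 0.009047612304790106
0.1 [0.11 0.14] 0.4
0.2 [0.25 0.31] 0.77
0.3 [0.41 0.51] 1.12
0.4 [0.58 0.74] 1.45
0.5 [0.78 0.99] 1.74
0.6 [1.   1.26] 2.0
0.7 [1.23 1.55] 2.23
0.8 [1.47 1.86] 2.41
0.9 [1.73 2.18] 2.56
1.0 [1.99 2.51] 2.66
```

It rose 7 mm past the play with only the cover's weight on the hand, so it is free. I follow the arc up.

```bash
python3 -m jog '{"rot":[[0,0,0],[0,0,0],[0,0,0],[0,0,0],[0,0,0],[0,0,0],[0,0,0],[0,0,0],[0,0,0],[0,0,0]],"dp":[[0.07,0.09,0.1],[0.14,0.17,0.27],[0.21,0.26,0.45],[0.29,0.36,0.63],[0.37,0.46,0.8],[0.45,0.57,0.96],[0.54,0.69,1.13],[0.64,0.81,1.28],[0.74,0.94,1.42],[0.74,0.94,1.42]],"hand":[1,1,1,1,1,1,1,1,1,1]}'
python3 - <<'E'
from h import *
r.snapshot("top");s,M=tool();print(s["ee_pos"].round(4),s["contact_force"].round(1),s["gripper_width"])
u=np.array([np.cos(.901),np.sin(.901)]);d=(s["ee_pos"]-[.397,.5262,.086]);print(d,"x",d[:2]@u)
for t in (.4,.5,.6): print(t,-.101*np.cos(t)+.04*np.sin(t)+.101,.101*np.sin(t)+.04*np.cos(t)-.04)
E
```

```text
time_s: 19.35
ee_pos: [0.4158, 0.5503, 0.1311]
tool_rot: [0.521, 1.508, -0.525]
contact_force: [-4.5, -4.9, 0.1]
gripper_width: 0.0088
[0.4156 0.5502 0.1309] [-5.3 -5.7 -0. ] 0.009216352661492165
[0.01863216 0.02396452 0.04493303] x 0.030354277306476482
0.4 0.023549573298054627 0.036173692333289105
0.5 0.031541182793240474 0.04352528187463942
0.6 0.04022680182992391 0.0500423144092857
```

```bash
python3 -m jog '{"rot":[[0,0,0],[0,0,0],[0,0,0],[0,0,0],[0,0,0],[0,0,0],[0,0,0],[0,0,0],[0,0,0],[0,0,0],[0,0,0]],"dp":[[0.11,0.13,0.13],[0.22,0.27,0.26],[0.33,0.41,0.38],[0.45,0.56,0.49],[0.57,0.71,0.58],[0.69,0.87,0.67],[0.82,1.03,0.75],[0.95,1.19,0.82],[1.08,1.36,0.87],[1.08,1.36,0.87],[1.08,1.36,0.87]],"hand":[1,1,1,1,1,1,1,1,1,1,1]}'
python3 - <<'E'
from h import *
r.snapshot("top");s,M=tool();print(s["ee_pos"].round(4),s["contact_force"].round(1),s["gripper_width"])
u=np.array([np.cos(.901),np.sin(.901)]);d=(s["ee_pos"]-[.397,.5262,.086]);print(d,"x",d[:2]@u)
for t in (.8,.9,1): print(t,-.101*np.cos(t)+.04*np.sin(t)+.101,.101*np.sin(t)+.04*np.cos(t)-.04)
z=4;i=cv2.resize(pic("scene"),None,fx=z,fy=z,interpolation=2)
u,v=(proj("scene",[.38,.5,.08])[0]*z).astype(int);cv2.imwrite("pics/k.png",i[max(v-280,0):v+300,u-300:u+300])
E
```

```text
time_s: 20.5
ee_pos: [0.4443, 0.5864, 0.1552]
tool_rot: [0.527, 1.505, -0.52]
contact_force: [-3.3, -2.4, 5.2]
gripper_width: 0.0091
[0.4442 0.5863 0.1552] [-3.2 -2.1  4.5] 0.009058120685710424
[0.04724799 0.06013489 0.06916431] x 0.07647543294852896
0.8 0.05932686599191721 0.06032123355473842
0.9 0.06955046958976224 0.06398041660320242
1 0.08008830649963375 0.06660066170032314
```

View pics/k.png

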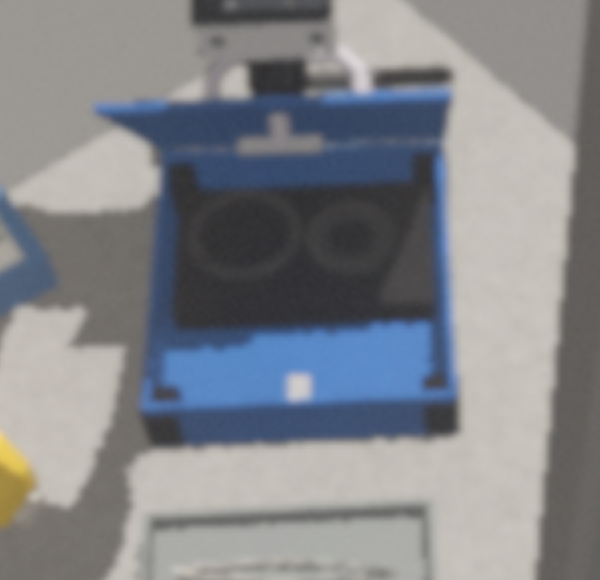

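The cover stands open at about 0.95 rad (its front edge at y≈100 in the crop), with the fingers on the handle and the tweezers still in the tray at (290,570). I let it settle, check and hand in.

```bash
python3 -m jog '{"rot":[[0,0,0],[0,0,0],[0,0,0],[0,0,0],[0,0,0]],"dp":[[0,0,0],[0,0,0],[0,0,0],[0,0,0],[0,0,0]],"hand":[1,1,1,1,1]}'
python3 - <<'E'
from h import *
for d in r.silhouettes("scene","tweezers")[:1]:
    ys,xs=np.nonzero(d["region"]);print(d["confidence"],unproj("scene",(xs.mean(),ys.mean()),.022),COMP)
s=r.read_state();print(s["ee_pos"],s["contact_force"],s["gripper_width"],np.abs(s["dq"]).max())
print(r.sign_off())
E
```

```text
time_s: 21.1
ee_pos: [0.4442, 0.5863, 0.1552]
tool_rot: [0.527, 1.505, -0.52]
contact_force: [-2.7, -3.5, 4.3]
gripper_width: 0.0091
0.75 [0.26798966 0.39469611 0.022     ] [0.27853832 0.3868489  0.019     ]
[0.44419664 0.58626791 0.15514177] [-2.67914272 -2.7985136   5.25750391] 0.008942318998601506 0.001792930944917135
the job is handed in; nothing more can be done
None
```

The job is done and handed in after about 21 s. The tweezers lie released in the empty compartment, and the cover is held open by its handle at about 0.95 rad. `sign_off` reports no verdict.

- **Tug:** with the knob untouched, the cover rose about 4 mm and stopped firmly at 25 N, so the catch was holding it.
- **Knob and lift:** I turned the knob about 1.50 rad clockwise. The cover then came freely.
- **Final state:** the arm is still, the fingers are 9 mm apart on the bar, and about 6 N is on the hand. I worked out the cover angle from the hand's position, which runs up to about 7 mm off the bar's calculated arc. A picture shows the cover clearly open.
- **Tweezers:** the picture right after release shows them flat, centred and lined up with the compartment. The last network outline puts their middle about 13 mm off along the length, still inside the 22 mm limit. An outline taken just after release put it about 22 mm off, right at the limit. I took both outlines as incomplete and went by the picture.
- **Bystanders:** I did not measure the cutters, tin and tape again at the end. The arm met no unexpected contact, and the picture after the release shows the cutters in place.

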